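# Fetch the bolete from behind the specimen jars

### The arm

A 6-joint arm with a two-finger parallel gripper is mounted at the origin on the work surface. World frame = base frame: x ahead of the robot, y to its left, z up, the work surface at z = 0. Lengths are in m, angles in rad, forces in N, time in s.
With the tool pointing down it reaches from about 0.2 to 0.875 m from the base axis. Payload 3.4 kg.
Tool frame: the origin (TCP) lies on the centre line of the jaws, within the pads' length; the fingertips stand 22 mm ahead of it and the grasp point (between the pads) lies 3 mm ahead of it (arm.tip_reach is the distance from the TCP to the fingertips, in m); z points along the fingers, y is the line along which they close (so a half turn about z gives the same grasp; the last joint's range is limited). The gripper opens to 94 mm and grips with 3 to 60 N. Pads are 16 mm wide; open, the fingers measure 119 mm over their backs; the gripper's body (75 mm by 177 mm) begins 78 mm behind the grasp point.
Start: joints at [-0.121, 0.276, 1.505, -0, 1.361, -0.121], TCP at [0.575, -0, 0.227] pointing down, gripper open.
Joint ranges: [-2.89, 2.89], [-0.75, 2.08], [0.22, 2.7], [-1.18, 4.32], [0.11, 2.71], [-2.7, 2.7]. Speed limits (rad/s): [2.57, 2.57, 3.14, 3.14, 3.14, 3.14].

### API

Orientations are given as a unit quaternion [w, x, y, z].
In Python, from rig import arm, viewer, nets gives the robot as it stands. The module is installed in compiled form; this text tells all that it offers.
- The arm moves only by the tool jog_arm, never from a script. Its argument "rows" is text: rows parted by semicolons, each of 4 numbers parted by spaces: the shift along the tool's x, y, z in m, then the turn about the tool's z in degrees. A call has 1 to 12 rows; each row shifts and turns the commanded pose from where the row before left it, along the tool's axes as they then stand; what a row does not reach is not made up. A row lasts 1/12 s, in which the tool goes at most 41.7 mm and 7.16 degrees, less where a joint would pass 70% of its speed; a pose out of reach is approached as far as the arm can. A call with a gripper value outside its range is refused whole. "gripper" is the finger opening in m, from 0 to 0.094, set as the call begins (left out, the last holds). The fingers move at their own pace and stop on an object; the grip force is fixed at half the most. Time passes only in rows, so rows that do not move let the fingers close. It gives the time, the measured TCP pose, the force, the opening and the grip force at its end, in the units of the state.
- arm.get_obs(): the state, without advancing time (a new reading comes with each control period).
- viewer.camera(name): name is "scene" or "side" or "wrist"; returns the picture (480x640x3 uint8, red, green, blue); there is no depth.
- viewer.camera_info(name): a dict with "K" (3x3 intrinsics, pixels), "dist" ([k1, k2, p1, p2, k3] as OpenCV has them; the pictures are not rectified), "extrinsics" (4x4, takes a point from world to camera coordinates); the wrist camera has in their place "T_tool_cam" (4x4, takes a point from camera to tool coordinates, whose origin is the TCP and whose axes are the flange's). Camera axes: x right, y up, looking along -z (the intrinsics and any distortion apply to the point x, -y, -z); pixel columns grow to the right and rows downward; lengths in m; the calibration is good to about 2 mm. A picture is of the moment at which its call begins: read the wrist's pose just before it. camera_info takes no time and is no camera call.
- arm.close_job(): hands the job in; it is judged then, once.
Trained networks look in the newest picture that a camera, given by its name, has taken for a name from the list of things; names that differ only in an ending like _2 or _b are one class to them, and where a whole thing is asked for, a point or a joint stands for the part that bears it (a point fixed in the world has none). Each returns a list of dicts, best first, with "confidence" (0 to 1); they miss things now and then, are a little off and sometimes report something else, mostly with a low value. They report only what shows in the picture. A call takes as long as a camera call. They do not tell look-alikes from the thing itself.
- nets.boxes_of(thing, camera): "at" ([x, y, z] in m, in world coordinates, good to about 4 mm: the middle of the surface that is visible of it).
- nets.pinpoint(thing, camera): "at" ([x, y, z] in m, in world coordinates, good to about 4 mm: a listed point, or the origin of a listed thing).
The state is a dict: "clock": time; "joint_positions": joint angles; "dq": joint speeds; "joint_efforts": joint torques, N m; "position": TCP position; "ee_rot": TCP orientation; "wrist_force": force on the tool from outside, world axes, zero at the start; "ft_torque": the same for the moment, N m; "opening": finger opening in m; "gripper_force": force on a finger pad.
Only numpy, scipy, OpenCV 4.12 (cv2) and the standard library are available. Lean on these libraries where they do the work, as an engineer would, in place of code of your own. Each camera call takes 0.05 s, during which the arm holds its last target. There are 200 camera calls.

### The job

Show the fresh mushroom at the back of the chip-wood display tray: first stand the three glass jars in front of it, one by one, upright on the grey serving tray, leaving the mushroom where it is; then, with all three jars out there, stand the mushroom upright in the middle of the white plate, and only after that put each jar back where it stood before. Set everything down gently rather than letting it drop, never tip a jar over, and do not disturb the green bottle, the stack of cups or the pocket knife.

Things in the scene. Friction and masses are not known exactly. Their poses are not given: they have to be found in the camera images.
- display: fixed shallow display tray of pale chip wood, outside 150 (x) by 210 (y) mm, walls 4 mm thick and 22 mm high, floor 8 mm above the table. Origin: centre of its underside, on the table; z up. The three jars stand in a row along its y axis, in its front half (about x = -29 mm, y = -68, 0, +68 mm, within 3 mm; any jar in any place); the mushroom stands in its back half (about x = +30 mm, y anywhere from -55 to +55 mm).
- side_tray: fixed empty grey plastic serving tray with a small wire grip at each y end, outside 160 (x) by 210 (y) mm, rim 4 mm thick and 14 mm high, floor 8 mm above the table. Origin: centre of its underside, on the table; z up.
- plate: fixed round white plate, 136 mm across the rim, 12 mm high, flat inner floor about 85 mm across, 6 mm above the table. Origin: centre of its underside, on the table.
- jar_slim_mid (a point): the slim round glass jar of dried mushrooms with a steel lid, 42 mm in diameter and 150 mm tall, straight-sided from foot to lid, 0.15 to 0.30 kg. It stands upright on the display tray's floor at the start, in one of the three places of the front row. Point: its centre, half-way up (z up).
- jar_square_mid (a point): the square glass jar of dried mushrooms with a steel lid, 48 by 48 mm and 142 mm tall, straight-sided from foot to lid, sides parallel to its own x and y axes, and at the start to the display tray's within 0.05 rad, 0.20 to 0.40 kg. It stands upright on the display tray's floor at the start, in one of the three places of the front row. Point: its centre, half-way up (z up).
- jar_wide_mid (a point): the wide round glass jar of dried mushrooms with a steel lid, 56 mm in diameter and 135 mm tall, straight-sided from foot to lid, 0.23 to 0.45 kg. It stands upright on the display tray's floor at the start, in one of the three places of the front row. Point: its centre, half-way up (z up).
- bolete_mid (a point): the fresh brown-capped mushroom, standing on its pale stem: 62 mm tall, stem 32 to 40 mm thick, cap 48 mm in diameter with a straight-sided band from 33 to 48 mm above the foot (2 to 17 mm above this point), dome above it; rigid, about 0.06 kg. Point: on its axis, 31 mm above the foot (z up).
- water_bottle: bystander: loose green glass bottle with a yellow cap, 66 mm in diameter, 200 mm tall, beyond the trays. Origin: centre of its foot.
- cup_stack: bystander: loose upright stack of clear plastic cups, 75 mm across the top, 130 mm tall, beyond the trays. Origin: centre of its foot.
- pocket_knife: bystander: loose closed red pocket knife lying beyond the trays, between the bottle and the cups, 88 mm (its y) by 22 mm, 14 mm thick. Origin: centre of its underside.
Things that resemble listed ones, but are neither listed nor needed, are in the scene too. There is more than one size of the part that bears bolete_mid; the job needs the smallest.

How it is judged:
By the outcome, as a careful person would: the job done as asked, in the order asked, and still so for the second after the job is handed in, with the robot touching nothing.
It also fails if it takes over 149 s, if anything falls off the work surface, if the arm or the gripper's body presses on something with over 40 N, if the wrist force passes 120 N, or if a joint passes its speed limit or range.

## Working session

There is one attempt and no reset: what is moved stays moved. The work goes in short steps, Python scripts to look and compute and a tool call to move; the robot and the scene stay as the last step left them, time stands still between calls to the robot, and variables do not carry over. Pictures are saved under pics/ and viewed, at most 14 in all, crops included, and the job is handed in when it is done.

Besides the shell and the picture viewer there is one more tool, called after "Request:" as name(argument=value, ...) on one line, values as JSON. jog_arm: Moves the arm, as the interface text tells. Its arguments: {"type":"object","properties":{"rows":{"type":"string"},"gripper":{"type":"number"}},"required":["rows"]}

```bash
mkdir -p pics; cat > h.py <<'E'
import numpy as np, cv2
from rig import arm, viewer, nets
def snap(c,n):
    im=viewer.camera(c); cv2.imwrite(f'pics/{n}.png',im[:,:,::-1]); return im
E
python3 - <<'E'
from h import *
o=arm.get_obs(); print({k:np.round(v,3) for k,v in o.items()}, arm.tip_reach)
for c in ['scene','side']:
    snap(c,c+'0'); i=viewer.camera_info(c); print(np.round(i['extrinsics'],3).tolist(),np.round(i['K'],1).tolist())
    for t in ['display','side_tray','plate','jar_slim_mid','jar_square_mid','jar_wide_mid','bolete_mid','water_bottle','cup_stack','pocket_knife']:
        print(c,t,[(np.round(d['at'],3).tolist(),round(d['confidence'],2)) for d in nets.pinpoint(t,c)][:4])
E
```

```text
{'clock': np.float64(0.0), 'joint_positions': array([-0.121,  0.277,  1.506, -0.   ,  1.361, -0.121]), 'dq': array([ 0.001,  0.001, -0.001, -0.001, -0.001,  0.   ]), 'joint_efforts': array([ 0.0000e+00, -4.0459e+01, -2.3723e+01,  7.0000e-02,  3.5000e-02,
       -0.0000e+00]), 'position': array([0.574, 0.   , 0.227]), 'ee_rot': array([-0.001,  0.707,  0.707, -0.001]), 'wrist_force': array([0.803, 0.084, 0.362]), 'ft_torque': array([ 0.005, -0.011, -0.044]), 'gripper_force': np.float64(0.0), 'opening': np.float64(0.094)} 0.022
[[0.581, 0.814, 0.009, -0.35], [-0.506, 0.352, 0.788, 0.236], [0.638, -0.462, 0.616, -1.644], [0.0, 0.0, 0.0, 1.0]] [[566.4, 0.0, 324.1], [0.0, 566.4, 244.8], [0.0, 0.0, 1.0]]
scene display [([0.515, 0.01, -0.0], 0.71)]
scene side_tray [([0.526, -0.268, 0.003], 0.84), ([0.479, -0.048, 0.082], 0.35)]
scene plate [([0.528, 0.27, -0.001], 0.55)]
scene jar_slim_mid [([0.493, 0.08, 0.084], 0.89)]
scene jar_square_mid [([0.478, -0.049, 0.081], 0.92)]
scene jar_wide_mid [([0.48, 0.011, 0.078], 0.56)]
scene bolete_mid [([0.542, -0.017, 0.04], 0.57), ([0.679, -0.013, 0.03
[... 250 characters left out ...]
], [-0.334, -0.773, 0.539, -0.969], [0.0, 0.0, 0.0, 1.0]] [[606.0, 0.0, 324.8], [0.0, 606.0, 236.2], [0.0, 0.0, 1.0]]
side display [([0.517, 0.014, 0.0], 0.83)]
side side_tray [([0.532, -0.267, -0.004], 0.87)]
side plate [([0.529, 0.272, -0.004], 0.64), ([0.486, 0.012, 0.08], 0.18)]
side jar_slim_mid []
side jar_square_mid [([0.48, -0.051, 0.081], 0.67)]
side jar_wide_mid [([0.486, 0.015, 0.08], 0.58)]
side bolete_mid [([0.542, -0.019, 0.04], 0.74), ([0.678, -0.015, 0.04], 0.66), ([0.772, 0.018, -0.001], 0.41), ([0.532, -0.269, -0.003], 0.34)]
side water_bottle [([0.764, 0.164, -0.002], 0.84)]
side cup_stack [([0.776, -0.156, -0.002], 0.93)]
side pocket_knife [([0.772, 0.018, -0.001], 0.89)]
```

View pics/scene0.png

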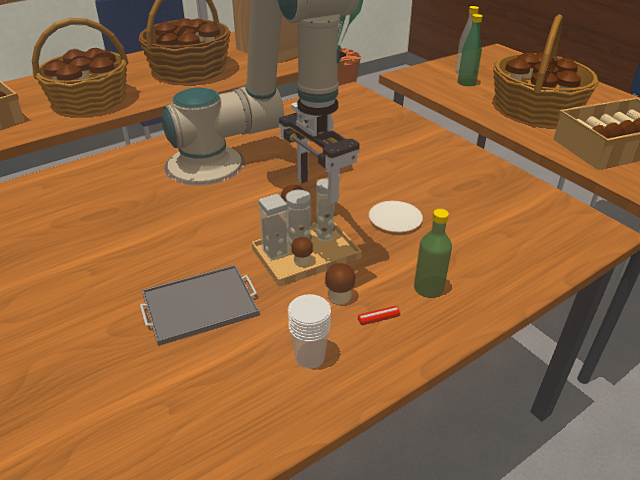

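View pics/side0.png

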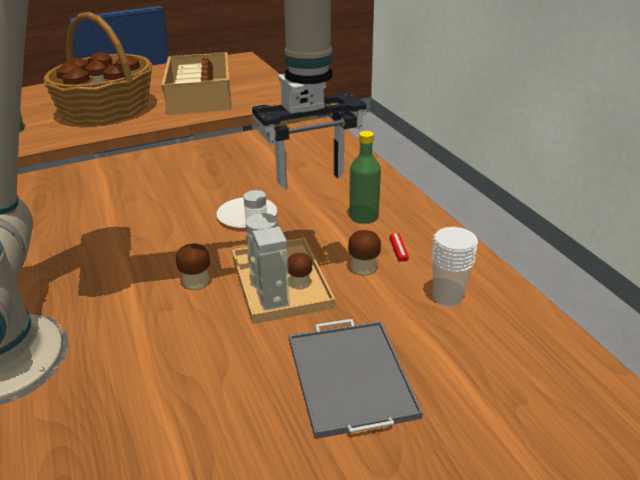

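The candidates for the mushroom in the side view are: on the chip-wood tray (300,265), on the table beyond it (364,247), on the table in front (193,262), plus the basket ones (97,65). The one on the tray is the smallest and stands behind the jars, so I choose it. I'll rise first for a close look.

Request:
jog_arm(rows="0 -0.01 -0.035 0;0 -0.01 -0.035 0;0 -0.01 -0.035 0;0 -0.01 -0.035 0;0 -0.01 -0.035 0;0 0 0 0;0 0 0 0")

```text
clock: 1.68
position: [0.5255, -0.0001, 0.4051]
ee_rot: [0.002, 0.707, 0.707, 0.002]
wrist_force: [0.3, 0.3, -0.8]
opening: 0.094
gripper_force: 0.0
```

```bash
python3 - <<'E'
from h import *
i=viewer.camera_info('wrist'); print(np.round(i['T_tool_cam'],4).tolist(),np.round(i['K'],1).tolist(),i['dist'])
o=arm.get_obs(); print(o['position'],o['ee_rot'],o['clock'])
snap('wrist','w1')
for t in ['display','jar_slim_mid','jar_square_mid','jar_wide_mid','bolete_mid']:
    print(t,[(np.round(d['at'],3).tolist(),round(d['confidence'],2)) for d in nets.pinpoint(t,'wrist')][:3])
E
```

```text
[[-0.0002, 0.9672, 0.254, 0.074], [1.0, 0.0003, -0.0006, -0.0004], [-0.0007, 0.254, -0.9672, -0.157], [0.0, 0.0, 0.0, 1.0]] [[379.1, 0.0, 318.2], [0.0, 379.1, 246.6], [0.0, 0.0, 1.0]] [-0.01892463  0.          0.          0.          0.        ]
[ 5.25454116e-01 -6.65233197e-05  4.05111289e-01] [0.00235944 0.70710353 0.70710377 0.00181493] 1.6833
display [([0.512, 0.008, -0.003], 0.64)]
jar_slim_mid [([0.496, 0.078, 0.084], 0.93), ([0.514, 0.011, -0.004], 0.28)]
jar_square_mid [([0.481, -0.051, 0.078], 0.83)]
jar_wide_mid [([0.483, 0.012, 0.073], 0.83)]
bolete_mid [([0.54, -0.018, 0.04], 0.91), ([0.366, 0.077, 0.042], 0.74), ([0.678, -0.016, 0.042], 0.68)]
```

View pics/w1.png

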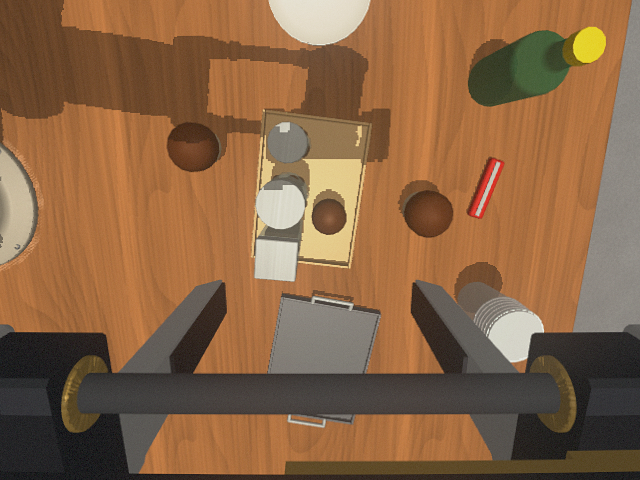

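The view shows the slim lid at (288,142), wide lid at (281,204), square lid about (276,259) and small mushroom at (329,216), which is clearly smaller than those at (193,147) and (429,214). The tray's rim corners are visible. I'll measure by intersecting rays with planes.

```bash
cat >> h.py <<'E'
from scipy.spatial.transform import Rotation as R
def ray(c,px,z,pos=None,q=None):
    i=viewer.camera_info(c); K=i['K']
    u=cv2.undistortPoints(np.array([[px]],float),np.array(K),np.array(i['dist'],float))[0,0]
    d=np.array([u[0],-u[1],-1.])
    if c=='wrist':
        T=np.eye(4);T[:3,:3]=R.from_quat(np.r_[q[1:],q[0]]).as_matrix();T[:3,3]=pos
        M=T@np.array(i['T_tool_cam'])
    else: M=np.linalg.inv(np.array(i['extrinsics']))
    d=M[:3,:3]@d; o=M[:3,3]; return (o+d*(z-o[2])/d[2])
E
python3 - <<'E'
from h import *
o=arm.get_obs(); p,q=o['position'],o['ee_rot']
w=lambda px,z: ray('wrist',px,z,p,q)
for n,px,z in [('slim',(288,142),.158),('wide',(281,204),.143),('mush',(329,216),.06)]: print(n,w(px,z).round(4))
C=np.array([w(x,.022) for x in [(264,110),(371,124),(350,267),(253,258)]]);print(C.round(4),C.mean(0))
S=np.array([w(x,.15) for x in [(257,237),(300,239),(296,281),(254,278)]]);print(S.round(4),S.mean(0))
cv2.imwrite('pics/sq.png',cv2.resize(cv2.imread('pics/w1.png')[95:295,235:385],None,fx=3,fy=3,interpolation=2))
for t in [.022]:
  print([w(x,.014).round(4) for x in [(283,295),(381,311)]])
E
```

```text
slim [0.4931 0.0792 0.158 ]
wide [0.4829 0.0136 0.143 ]
mush [ 0.5379 -0.0145  0.06  ]
[[ 0.4509  0.1225  0.022 ]
 [ 0.5947  0.1045  0.022 ]
 [ 0.5705 -0.0978  0.022 ]
 [ 0.4273 -0.084   0.022 ]] [0.51085454 0.01129756 0.022     ]
[[ 0.4561 -0.0221  0.15  ]
 [ 0.5036 -0.0243  0.15  ]
 [ 0.4985 -0.0735  0.15  ]
 [ 0.4507 -0.07    0.15  ]] [ 0.47723383 -0.04746239  0.15      ]
[array([ 0.4693, -0.1455,  0.014 ]), array([ 0.6209, -0.172 ,  0.014 ])]
```

View pics/sq.png

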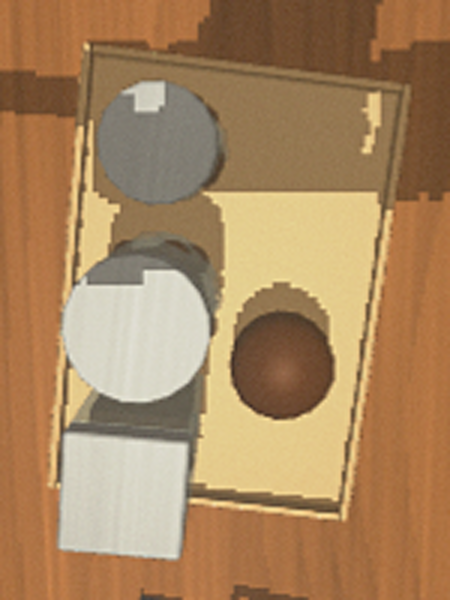

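The mushroom choice is confirmed: it is a small cap, about 48 mm, inside the tray behind the jars. The measured row agrees with the tray geometry (yaw about -6.6°), and the square jar sits at about (0.4785, -0.049) with yaw about -5°. I'll go above it.

Request:
jog_arm(rows="0 0 0 5;-0.0106 -0.0085 0.033 0;-0.0106 -0.0085 0.033 0;-0.0106 -0.0085 0.033 0;-0.0106 -0.0085 0.033 0;-0.0106 -0.0085 0.033 0;0 0 0 0;0 0 0 0;0 0 0 0")

```text
clock: 2.73
position: [0.4801, -0.0492, 0.2392]
ee_rot: [0.001, 0.737, 0.676, 0.001]
wrist_force: [0.4, 0.2, 1.5]
opening: 0.094
gripper_force: 0.0
```

```bash
cat >> h.py <<'E'
def to(x,y,z,yaw=None):
    """tool-axis shifts to reach a world TCP position; yaw in deg -> turn first"""
    o=arm.get_obs(); q=o['ee_rot']; M=R.from_quat(np.r_[q[1:],q[0]]).as_matrix()
    cur=np.degrees(np.arctan2(-M[0,0],M[1,0])); t=0 if yaw is None else cur-yaw
    M=M@R.from_euler('z',t,degrees=True).as_matrix()
    print('yaw',cur.round(2),'turn',np.round(t,2),'shift',(M.T@(np.array([x,y,z])-o['position'])).round(4),'t',o['clock'])
E
python3 - <<'E'
from h import *
o=arm.get_obs(); p,q=o['position'],o['ee_rot']; print(p)
snap('wrist','w2'); print([ (np.round(d['at'],3),d['confidence']) for d in nets.pinpoint('jar_square_mid','wrist')])
to(.4785,-.049,.12,-5)
E
```

```text
[ 0.4801282  -0.04915768  0.23915018]
[]
yaw -4.97 turn 0.03 shift [ 0.    -0.003  0.12 ] t 2.8333
```

View pics/w2.png

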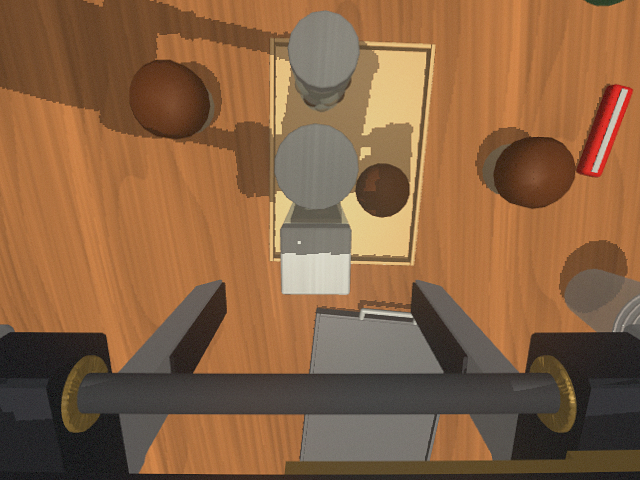

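The square lid at (281..351, 227..294) is parallel to the fingers and centred on them. I'll use this view to fix the positions of all the lids.

```bash
python3 - <<'E'
from h import *
o=arm.get_obs(); p,q=o['position'],o['ee_rot']
w=lambda px,z: ray('wrist',px,z,p,q).round(4)
print('sq',w((316,260),.15),'wide',w((316,167),.143),'slim',w((324,50),.158), 'mush', w((383,190),.055))
S=w((316,260),.15); to(S[0],S[1],.12,-5)
E
```

```text
sq [ 0.4794 -0.0494  0.15  ] wide [0.4849 0.012  0.143 ] slim [0.4954 0.0783 0.158 ] mush [ 0.5428 -0.0179  0.055 ]
yaw -4.97 turn 0.03 shift [-0.0003 -0.002   0.12  ] t 2.8333
```

Request:
jog_arm(rows="0 0 0.03 0;0 0 0.03 0;0 0 0.03 0;0 0 0.02 0;0 0 0.01 0;0 0 0 0;0 0 0 0")

```text
clock: 3.42
position: [0.4799, -0.0491, 0.1187]
ee_rot: [0.001, 0.737, 0.676, 0.001]
wrist_force: [0.3, 0.0, 0.4]
opening: 0.0936
gripper_force: 0.0
```

Request:
jog_arm(rows="0 0 0 0;0 0 0 0;0 0 0 0;0 0 0 0;0 0 0 0;0 0 0 0;0 0 0 0;0 0 0 0", gripper=0.035)

```text
clock: 4.08
position: [0.4781, -0.0491, 0.1176]
ee_rot: [0.0, 0.737, 0.676, 0.0]
wrist_force: [0.2, -0.7, 0.8]
opening: 0.048
gripper_force: 30.0
```

Request:
jog_arm(rows="0 0 -0.01 0;0 0 -0.025 0;0 0 -0.02 0;0 0 -0.005 0;0 0 0 0")

```text
clock: 4.5
position: [0.4789, -0.0493, 0.1785]
ee_rot: [0.001, 0.737, 0.676, 0.001]
wrist_force: [-0.4, 0.3, -1.8]
opening: 0.048
gripper_force: 30.0
```

Request:
jog_arm(rows="-0.012 0.0027 0 0;-0.024 0.0054 0 0;-0.03 0.0068 0 0;-0.03 0.0068 0 0;-0.03 0.0068 0 0;-0.03 0.0068 0 0;-0.03 0.0068 0 0;-0.03 0.0068 0 0;-0.03 0.0068 0 0;-0.02 0.0045 0 0;-0.0106 0.0022 0 0;0 0 0 0")

```text
clock: 5.5
position: [0.5153, -0.3326, 0.1753]
ee_rot: [-0.001, 0.738, 0.675, -0.001]
wrist_force: [-0.3, -0.1, -1.8]
opening: 0.0482
gripper_force: 30.0
```

```bash
python3 - <<'E'
from h import *
for k in range(3):
  o=arm.get_obs(); print(o['position'].round(4),o['opening'],o['wrist_force'].round(1)); 
  snap('side','s%d'%k)
cv2.imwrite('pics/s2c.png',cv2.imread('pics/s2.png')[150:470,220:640])
E
```

```text
[ 0.5153 -0.3326  0.1753] 0.04820014789153334 [-0.3 -0.1 -1.8]
[ 0.5151 -0.3305  0.1756] 0.047825192729008675 [-0.6  1.6 -3.1]
[ 0.5151 -0.3292  0.176 ] 0.04776348755303319 [ 0.4  0.2 -2.6]
```

View pics/s2c.png

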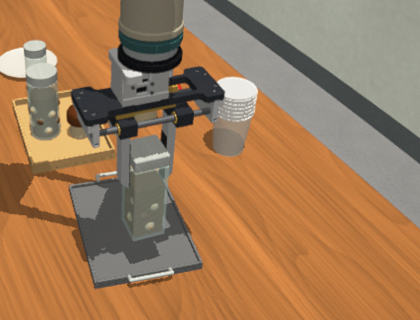

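The jar hangs upright over the side tray at the crop's (145,200). I'll lower it gently.

Request:
jog_arm(rows="0 0 0.015 0;0 0 0.02 0;0 0 0.014 0;0 0 0.005 0;0 0 0.002 0;0 0 0.0015 0;0 0 0.001 0;0 0 0.001 0;0 0 0 0;0 0 0 0")

```text
clock: 6.48
position: [0.5164, -0.3303, 0.1186]
ee_rot: [0.001, 0.737, 0.676, 0.0]
wrist_force: [-0.4, 0.1, -2.0]
opening: 0.0478
gripper_force: 30.0
```

Request:
jog_arm(rows="0 0 0.001 0;0 0 0 0;0 0 0 0")

```text
clock: 6.73
position: [0.5164, -0.3304, 0.1176]
ee_rot: [0.001, 0.737, 0.676, 0.0]
wrist_force: [-0.6, -0.6, 0.5]
opening: 0.0477
gripper_force: 30.0
```

Request:
jog_arm(rows="0 0 0.001 0;0 0 0 0;0 0 0 0")

```text
clock: 6.98
position: [0.5165, -0.3304, 0.1176]
ee_rot: [0.001, 0.737, 0.676, 0.0]
wrist_force: [-1.3, 0.9, 6.3]
opening: 0.0481
gripper_force: 30.0
```

Request:
jog_arm(rows="0 0 0 0;0 0 0 0;0 0 0 0;0 0 0 0;0 0 0 0;0 0 0 0", gripper=0.094)

```text
clock: 7.48
position: [0.5161, -0.33, 0.1158]
ee_rot: [-0.0, 0.737, 0.676, 0.0]
wrist_force: [0.5, 0.6, 1.1]
opening: 0.0846
gripper_force: 0.0
```

Request:
jog_arm(rows="0 0 -0.02 0;0 0 -0.035 0;0 0 -0.035 0;0 0 -0.03 0;0 0 0 0")

```text
clock: 7.9
position: [0.5189, -0.3323, 0.243]
ee_rot: [0.006, 0.737, 0.676, 0.001]
wrist_force: [0.4, -0.5, 2.3]
opening: 0.0938
gripper_force: 0.0
```

Request:
jog_arm(rows="0.0376 -0.0069 0 0;0.0376 -0.0069 0 0;0.0376 -0.0069 0 0;0.0376 -0.0069 0 0;0.0376 -0.0069 0 0;0.0376 -0.0069 0 0;0.0376 -0.0069 0 0;0.0376 -0.0069 0 0;0.0376 -0.0069 0 0;0 0 0 0;0 0 0 0;0 0 0 0")

```text
clock: 8.9
position: [0.4837, 0.0121, 0.2357]
ee_rot: [0.0, 0.737, 0.676, -0.0]
wrist_force: [-1.4, 0.5, -0.7]
opening: 0.0941
gripper_force: 0.0
```

```bash
python3 - <<'E'
from h import *
im=snap('wrist','w3'); o=arm.get_obs();print(o['position'])
print([ (np.round(d['at'],3),d['confidence']) for d in nets.pinpoint('jar_wide_mid','wrist')])
to(.4845,.0125,.118)
E
```

```text
[0.48390833 0.011494   0.23567238]
[]
yaw -5.09 turn 0 shift [0.0014 0.0005 0.1177] t 9.0
```

View pics/w3.png

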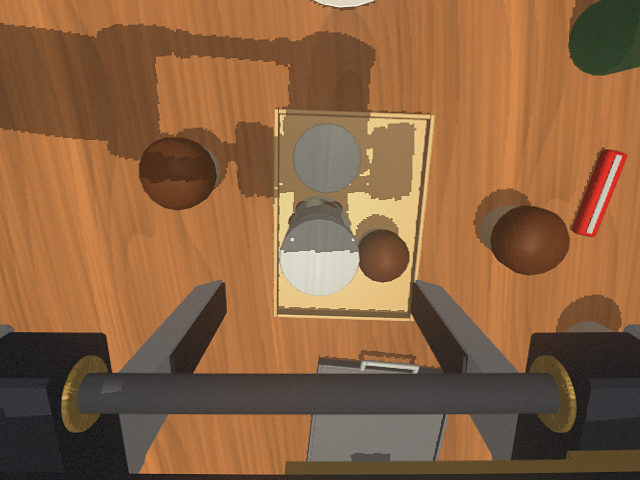

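The wide lid at (319,257) is centred between the fingers. I'll descend and grasp.

Request:
jog_arm(rows="0.001 0 0.03 0;0 0 0.03 0;0 0 0.03 0;0 0 0.02 0;0 0 0.01 0;0 0 0 0;0 0 0 0")

```text
clock: 9.58
position: [0.4839, 0.0121, 0.1156]
ee_rot: [-0.0, 0.738, 0.675, -0.0]
wrist_force: [-0.4, 0.3, 0.3]
opening: 0.0938
gripper_force: 0.0
```

Request:
jog_arm(rows="0 0 0 0;0 0 0 0;0 0 0 0;0 0 0 0;0 0 0 0;0 0 0 0;0 0 0 0;0 0 0 0", gripper=0.04)

```text
clock: 10.25
position: [0.4841, 0.0135, 0.1163]
ee_rot: [0.0, 0.737, 0.676, 0.0]
wrist_force: [0.5, 0.5, 2.0]
opening: 0.0555
gripper_force: 30.0
```

Request:
jog_arm(rows="0 0 -0.01 0;0 0 -0.025 0;0 0 -0.02 0;0 0 -0.005 0;0 0 0 0")

```text
clock: 10.67
position: [0.4846, 0.0134, 0.1768]
ee_rot: [0.001, 0.737, 0.676, 0.001]
wrist_force: [-0.7, 0.2, -4.4]
opening: 0.0557
gripper_force: 30.0
```

Request:
jog_arm(rows="-0.012 0.0027 0 0;-0.024 0.0057 0 0;-0.03 0.0074 0 0;-0.03 0.0074 0 0;-0.03 0.0074 0 0;-0.03 0.0074 0 0;-0.03 0.0074 0 0;-0.03 0.0074 0 0;-0.03 0.0074 0 0;-0.018 0.005 0 0;-0.01 0.0024 0 0;0 0 0 0")

```text
clock: 11.67
position: [0.5269, -0.2673, 0.1744]
ee_rot: [-0.001, 0.738, 0.675, -0.0]
wrist_force: [0.2, 0.2, -3.9]
opening: 0.056
gripper_force: 30.0
```

Request:
jog_arm(rows="0 0 0.015 0;0 0 0.02 0;0 0 0.014 0;0 0 0.005 0;0 0 0.002 0;0 0 0.0015 0;0 0 0.001 0;0 0 0.001 0;0 0 0 0;0 0 0 0")

```text
clock: 12.5
position: [0.5276, -0.2655, 0.1171]
ee_rot: [0.001, 0.737, 0.676, 0.0]
wrist_force: [-0.4, -0.4, -4.2]
opening: 0.0555
gripper_force: 30.0
```

Request:
jog_arm(rows="0 0 0.001 0;0 0 0 0;0 0 0 0")

```text
clock: 12.75
position: [0.5277, -0.2657, 0.1163]
ee_rot: [0.001, 0.737, 0.676, 0.0]
wrist_force: [-0.0, -0.1, 2.5]
opening: 0.0558
gripper_force: 30.0
```

Request:
jog_arm(rows="0 0 0 0;0 0 0 0;0 0 0 0;0 0 0 0;0 0 0 0;0 0 0 0", gripper=0.094)

```text
clock: 13.25
position: [0.5273, -0.2654, 0.1155]
ee_rot: [0.0, 0.737, 0.676, 0.0]
wrist_force: [0.2, 0.3, -0.5]
opening: 0.0918
gripper_force: 0.0
```

Request:
jog_arm(rows="0 0 -0.02 0;0 0 -0.035 0;0 0 -0.035 0;0 0 -0.03 0;0 0 0 0")

```text
clock: 13.67
position: [0.5304, -0.2673, 0.2424]
ee_rot: [0.006, 0.737, 0.676, 0.002]
wrist_force: [1.7, -0.4, 0.4]
opening: 0.094
gripper_force: 0.0
```

Request:
jog_arm(rows="0.0378 -0.007 0 0;0.0378 -0.007 0 0;0.0378 -0.007 0 0;0.0378 -0.007 0 0;0.0378 -0.007 0 0;0.0378 -0.007 0 0;0.0378 -0.007 0 0;0.0378 -0.007 0 0;0.0378 -0.007 0 0;0 0 0 0;0 0 0 0;0 0 0 0")

```text
clock: 14.67
position: [0.4941, 0.0786, 0.2351]
ee_rot: [0.0, 0.737, 0.676, -0.0]
wrist_force: [0.1, -1.1, 0.7]
opening: 0.0939
gripper_force: 0.0
```

```bash
python3 - <<'E'
from h import *
im=snap('wrist','w4'); o=arm.get_obs();print(o['position'])
print([ (np.round(d['at'],3),d['confidence']) for t in ['jar_slim_mid','bolete_mid','display'] for d in nets.pinpoint(t,'wrist')])
E
```

```text
[0.49426147 0.07797871 0.23511597]
[(array([ 0.766,  0.164, -0.002]), 0.69), (array([ 0.678, -0.016,  0.04 ]), 0.84), (array([ 0.542, -0.02 ,  0.034]), 0.82), (array([0.367, 0.073, 0.041]), 0.67), (array([ 0.512,  0.01 , -0.002]), 0.86)]
```

View pics/w4.png

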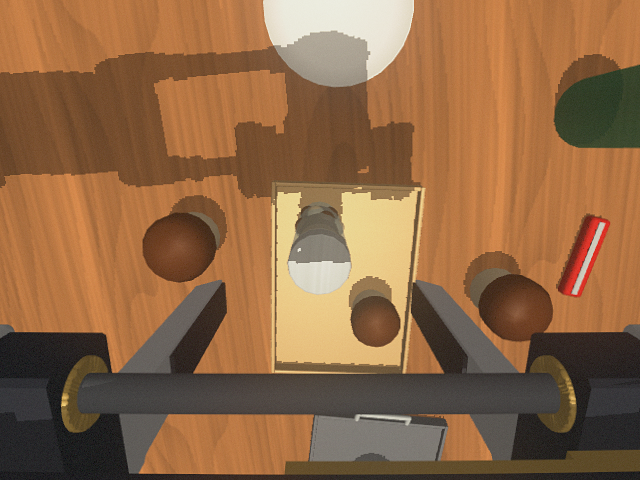

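The slim lid at (320,263) is centred and the mushroom stands undisturbed at (376,320). I'll grasp.

Request:
jog_arm(rows="0 0 0.03 0;0 0 0.03 0;0 0 0.03 0;0 0 0.015 0;0 0 0.01 0;0 0 0 0;0 0 0 0")

```text
clock: 15.45
position: [0.4947, 0.0783, 0.1207]
ee_rot: [0.0, 0.738, 0.675, 0.0]
wrist_force: [-0.5, -0.1, -0.1]
opening: 0.0943
gripper_force: 0.0
```

Request:
jog_arm(rows="0 0 0 0;0 0 0 0;0 0 0 0;0 0 0 0;0 0 0 0;0 0 0 0;0 0 0 0;0 0 0 0;0 0 0 0;0 0 0 0", gripper=0.03)

```text
clock: 16.28
position: [0.4942, 0.079, 0.1205]
ee_rot: [0.0, 0.737, 0.676, 0.0]
wrist_force: [0.6, 0.1, 0.4]
opening: 0.0416
gripper_force: 30.0
```

Request:
jog_arm(rows="0 0 -0.01 0;0 0 -0.025 0;0 0 -0.02 0;0 0 -0.005 0;0 0 0 0")

```text
clock: 16.7
position: [0.4953, 0.079, 0.1822]
ee_rot: [0.001, 0.737, 0.676, 0.001]
wrist_force: [0.5, 0.3, -2.1]
opening: 0.0417
gripper_force: 30.0
```

The path passes near the mushroom, so I'll lift another 30 mm first.

Request:
jog_arm(rows="0 0 -0.012 0;0 0 -0.018 0;0 0 0 0")

```text
clock: 16.95
position: [0.4952, 0.079, 0.2118]
ee_rot: [0.001, 0.737, 0.676, 0.001]
wrist_force: [1.4, 0.3, -0.6]
opening: 0.0419
gripper_force: 30.0
```

Request:
jog_arm(rows="-0.012 0.003 0 0;-0.024 0.006 0 0;-0.03 0.0075 0 0;-0.03 0.0075 0 0;-0.03 0.0075 0 0;-0.03 0.0075 0 0;-0.03 0.0075 0 0;-0.03 0.0075 0 0;-0.03 0.0075 0 0;-0.02 0.005 0 0;-0.01 0.0022 0 0;0 0 0 0")

```text
clock: 17.95
position: [0.5379, -0.2044, 0.2085]
ee_rot: [-0.001, 0.738, 0.674, -0.001]
wrist_force: [-0.1, 0.7, -1.3]
opening: 0.0415
gripper_force: 30.0
```

Request:
jog_arm(rows="0 0 0.025 0;0 0 0.03 0;0 0 0.024 0;0 0 0.005 0;0 0 0.002 0;0 0 0.0015 0;0 0 0.001 0;0 0 0.001 0;0 0 0 0;0 0 0 0")

```text
clock: 18.78
position: [0.5391, -0.2021, 0.1219]
ee_rot: [0.001, 0.737, 0.676, 0.0]
wrist_force: [-0.5, -0.3, -1.7]
opening: 0.0415
gripper_force: 30.0
```

Request:
jog_arm(rows="0 0 0.001 0;0 0 0 0;0 0 0 0")

```text
clock: 19.03
position: [0.539, -0.2021, 0.1205]
ee_rot: [0.001, 0.737, 0.676, 0.0]
wrist_force: [0.1, 0.9, 0.4]
opening: 0.0418
gripper_force: 30.0
```

Request:
jog_arm(rows="0 0 0 0;0 0 0 0;0 0 0 0;0 0 0 0;0 0 0 0;0 0 0 0", gripper=0.08)

```text
clock: 19.53
position: [0.5386, -0.202, 0.12]
ee_rot: [0.0, 0.737, 0.676, 0.0]
wrist_force: [0.6, -0.3, -0.2]
opening: 0.0776
gripper_force: 0.0
```

Request:
jog_arm(rows="0 0 -0.02 0;0 0 -0.035 0;0 0 -0.035 0;0 0 -0.03 0;0 0 0 0")

```text
clock: 19.95
position: [0.5418, -0.2035, 0.2468]
ee_rot: [0.006, 0.737, 0.676, 0.002]
wrist_force: [1.5, -0.3, 1.1]
opening: 0.0799
gripper_force: 0.0
```

Request:
jog_arm(rows="0.0366 -0.0026 0 0;0.0366 -0.0026 0 0;0.0366 -0.0026 0 0;0.0366 -0.0026 0 0;0.0366 -0.0026 0 0;0 0 0.03 0;0 0 0.03 0;0 0 0.03 0;0 0 0 0;0 0 0 0;0 0 0 0")

```text
clock: 20.87
position: [0.5425, -0.0188, 0.151]
ee_rot: [0.001, 0.737, 0.675, 0.001]
wrist_force: [-0.6, 0.3, -0.1]
opening: 0.0799
gripper_force: 0.0
```

```bash
python3 - <<'E'
from h import *
im=snap('wrist','w5'); o=arm.get_obs();print(o['position'],o['ee_rot'])
print([ (np.round(d['at'],3),d['confidence']) for t in ['bolete_mid','plate'] for c in ['wrist'] for d in nets.pinpoint(t,c)])
snap('side','s5')
print([ (t,np.round(d['at'],3),d['confidence']) for t in ['bolete_mid','plate','jar_slim_mid','jar_square_mid','jar_wide_mid'] for d in nets.pinpoint(t,'side')[:1]])
cv2.imwrite('pics/c5.png',np.hstack([cv2.imread('pics/w5.png')[150:480,160:480],cv2.imread('pics/s5.png')[130:460,180:460]]))
E
```

```text
[ 0.54299793 -0.01894487  0.15166362] [0.00127297 0.73740366 0.67545037 0.00101257]
[(array([0.366, 0.075, 0.046]), 0.93), (array([ 0.54 , -0.016,  0.036]), 0.6)]
[('bolete_mid', array([ 0.543, -0.021,  0.039]), 0.97), ('jar_slim_mid', array([ 0.538, -0.2  ,  0.085]), 0.55), ('jar_square_mid', array([ 0.519, -0.33 ,  0.08 ]), 0.8), ('jar_wide_mid', array([ 0.526, -0.269,  0.077]), 0.73)]
```

View pics/c5.png

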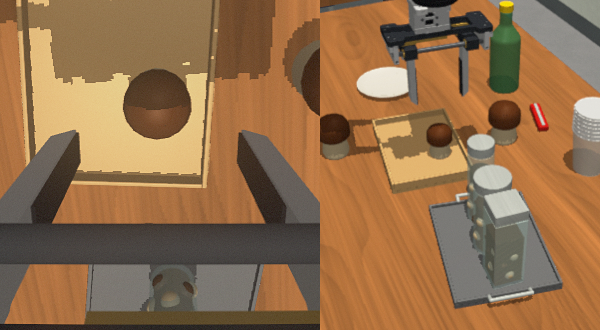

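All three jars stand upright on the grey tray. The mushroom at the crop's (157,104) is centred between the fingers, about 2 mm ahead in tool x. I'll grasp its cap band.

Request:
jog_arm(rows="0.002 0 0.03 0;0 0 0.03 0;0 0 0.025 0;0 0 0.01 0;0 0 0.005 0;0 0 0 0;0 0 0 0")

```text
clock: 21.9
position: [0.5428, -0.0167, 0.0509]
ee_rot: [0.001, 0.737, 0.676, 0.001]
wrist_force: [0.1, 0.3, 0.4]
opening: 0.0799
gripper_force: 0.0
```

Request:
jog_arm(rows="0 0 0 0;0 0 0 0;0 0 0 0;0 0 0 0;0 0 0 0;0 0 0 0;0 0 0 0;0 0 0 0", gripper=0.036)

```text
clock: 22.57
position: [0.5419, -0.0166, 0.0504]
ee_rot: [0.0, 0.737, 0.676, 0.0]
wrist_force: [-0.7, 0.2, 3.7]
opening: 0.0472
gripper_force: 30.0
```

Request:
jog_arm(rows="0 0 -0.01 0;0 0 -0.025 0;0 0 -0.02 0;0 0 -0.005 0;0 0 0 0;0 0 0 0")

```text
clock: 23.07
position: [0.5414, -0.0165, 0.1097]
ee_rot: [-0.0, 0.737, 0.676, -0.0]
wrist_force: [0.1, 0.1, -0.0]
opening: 0.047
gripper_force: 30.0
```

```bash
python3 - <<'E'
from h import *
for c,(x0,y0,x1,y1) in [('scene',(360,190,430,240)),('side',(205,190,245,235))]:
    im=cv2.imread(f'pics/{c}0.png'); hsv=cv2.cvtColor(im,cv2.COLOR_BGR2HSV)
    m=np.zeros(im.shape[:2],np.uint8); m[y0:y1,x0:x1]=((hsv[...,1]<70)&(hsv[...,2]>150))[y0:y1,x0:x1]
    P=np.array([ray(c,(x,y),.012)[:2] for y,x in np.argwhere(m)],np.float32)
    print(c,len(P),P.min(0),P.max(0),cv2.minEnclosingCircle(P))
im=cv2.imread('pics/w1.png')
p,q=[.5255,-.0001,.4051],[.0024,.7071,.7071,.0018]
print('w1 bottom edge of rim',ray('wrist',(320,45),.012,p,q))
to(.5285,.271,.11)
E
```

```text
scene 1276 [0.46177545 0.20726214] [0.5951979  0.33973357] ((0.5279585719108582, 0.273123174905777), 0.06815025955438614)
side 664 [0.45996863 0.20984796] [0.5461372 0.3516931] ((0.5243434309959412, 0.28077054023742676), 0.07429555058479309)
w1 bottom edge of rim [0.5300941  0.20471893 0.012     ]
yaw -5.0 turn 0 shift [ 0.2852 -0.0379 -0.0003] t 23.0667
```

Request:
jog_arm(rows="0.01 -0.0014 0 0;0.02 -0.0027 0 0;0.03 -0.0041 0 0;0.03 -0.0041 0 0;0.03 -0.0041 0 0;0.03 -0.0041 0 0;0.03 -0.0041 0 0;0.03 -0.0041 0 0;0.03 -0.0041 0 0;0.03 -0.0041 0 0;0.0117 -0.0016 0 0;0.005 -0.0006 0 0")

```text
clock: 24.07
position: [0.5264, 0.2746, 0.1086]
ee_rot: [-0.001, 0.736, 0.677, -0.001]
wrist_force: [0.5, -0.2, -0.7]
opening: 0.0472
gripper_force: 30.0
```

Request:
jog_arm(rows="0 0 0 0;0 0 0.015 0;0 0 0.02 0;0 0 0.014 0;0 0 0.005 0;0 0 0.002 0;0 0 0.0015 0;0 0 0.001 0;0 0 0.001 0;0 0 0 0;0 0 0 0")

```text
clock: 24.98
position: [0.5282, 0.2726, 0.0511]
ee_rot: [0.0, 0.737, 0.676, 0.001]
wrist_force: [-0.1, -1.2, -0.1]
opening: 0.0475
gripper_force: 30.0
```

Request:
jog_arm(rows="0 0 0.001 0;0 0 0 0;0 0 0 0")

```text
clock: 25.23
position: [0.5278, 0.2726, 0.0496]
ee_rot: [0.0, 0.737, 0.676, 0.0]
wrist_force: [0.5, 0.4, -0.5]
opening: 0.0469
gripper_force: 30.0
```

Request:
jog_arm(rows="0 0 0.001 0;0 0 0 0;0 0 0 0")

```text
clock: 25.48
position: [0.5278, 0.2725, 0.0484]
ee_rot: [0.0, 0.737, 0.676, -0.0]
wrist_force: [0.6, 0.6, -0.5]
opening: 0.0474
gripper_force: 30.0
```

Request:
jog_arm(rows="0 0 0.0007 0;0 0 0 0;0 0 0 0")

```text
clock: 25.73
position: [0.5278, 0.2725, 0.0484]
ee_rot: [0.0, 0.737, 0.676, 0.0]
wrist_force: [-2.5, -0.9, 4.9]
opening: 0.0469
gripper_force: 30.0
```

Request:
jog_arm(rows="0 0 0.0006 0;0 0 0 0;0 0 0 0")

```text
clock: 25.98
position: [0.5278, 0.2725, 0.0484]
ee_rot: [0.0, 0.737, 0.676, 0.0]
wrist_force: [-2.7, -1.6, 8.4]
opening: 0.0474
gripper_force: 30.0
```

Request:
jog_arm(rows="0 0 0 0;0 0 0 0;0 0 0 0;0 0 0 0;0 0 0 0;0 0 0 0", gripper=0.094)

```text
clock: 26.48
position: [0.5278, 0.2725, 0.0469]
ee_rot: [-0.0, 0.737, 0.676, -0.0]
wrist_force: [-0.5, 1.1, -0.0]
opening: 0.0839
gripper_force: 0.0
```

Request:
jog_arm(rows="0 0 -0.02 0;0 0 -0.035 0;0 0 -0.035 0;0 0 -0.035 0;0 0 -0.035 0;0 0 -0.03 0;0 0 0 0;0 0 0 0;0 0 0 0")

```text
clock: 27.23
position: [0.5272, 0.2723, 0.2363]
ee_rot: [-0.0, 0.737, 0.676, -0.001]
wrist_force: [-0.1, 0.2, -0.1]
opening: 0.094
gripper_force: 0.0
```

```bash
python3 - <<'E'
from h import *
o=arm.get_obs();print(o['position']); snap('wrist','w6'); snap('scene','sc6')
for c in ['wrist','scene']: print([ (t,np.round(d['at'],3),d['confidence']) for t in ['bolete_mid','plate'] for d in nets.pinpoint(t,c)])
cv2.imwrite('pics/c6.png',np.hstack([cv2.imread('pics/w6.png')[100:400,160:480],cv2.resize(cv2.imread('pics/sc6.png')[150:350,130:450],None,fx=1.5,fy=1.5)]))
to(.539,-.202,.242)
E
```

```text
[0.52716116 0.27226041 0.23628   ]
[('bolete_mid', array([0.366, 0.073, 0.044]), 0.92), ('bolete_mid', array([0.526, 0.272, 0.036]), 0.66), ('bolete_mid', array([ 0.68 , -0.017,  0.041]), 0.57), ('plate', array([ 0.527,  0.269, -0.004]), 0.65)]
[('bolete_mid', array([ 0.679, -0.012,  0.038]), 0.68), ('bolete_mid', array([0.363, 0.072, 0.039]), 0.68), ('bolete_mid', array([0.529, 0.271, 0.04 ]), 0.58), ('plate', array([ 0.528,  0.271, -0.001]), 0.62), ('plate', array([ 0.527, -0.268,  0.002]), 0.5)]
yaw -5.0 turn 0 shift [-0.4715  0.053  -0.0058] t 27.5333
```

View pics/c6.png

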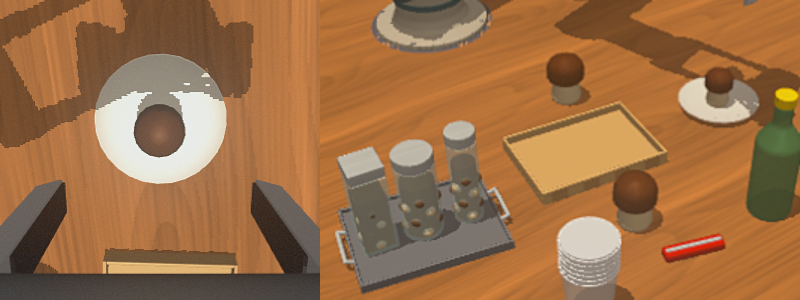

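The mushroom stands upright in the middle of the plate, and the jars stand on the grey tray. Now I'll return the jars, slim first.

Request:
jog_arm(rows="-0.0393 0.0044 0 0;-0.0393 0.0044 0 0;-0.0393 0.0044 0 0;-0.0393 0.0044 0 0;-0.0393 0.0044 0 0;-0.0393 0.0044 0 0;-0.0393 0.0044 0 0;-0.0393 0.0044 0 0;-0.0393 0.0044 0 0;-0.0393 0.0044 0 0;-0.0393 0.0044 0 0;-0.0393 0.0044 0 0")

```text
clock: 28.53
position: [0.5388, -0.2038, 0.2368]
ee_rot: [-0.0, 0.737, 0.676, -0.0]
wrist_force: [0.5, -0.1, -0.8]
opening: 0.0938
gripper_force: 0.0
```

Request:
jog_arm(rows="0 0 0 0;0 0 0 0;0 0 0 0")

```text
clock: 28.78
position: [0.539, -0.2015, 0.2366]
ee_rot: [-0.001, 0.738, 0.675, 0.0]
wrist_force: [0.4, 0.4, 0.1]
opening: 0.094
gripper_force: 0.0
```

```bash
python3 - <<'E'
from h import *
to(.539,-.2021,.1205)
E
```

```text
yaw -5.05 turn 0 shift [-0.0008  0.0002  0.1161] t 28.7833
```

Request:
jog_arm(rows="-0.0005 0 0.03 0;0 0 0.03 0;0 0 0.03 0;0 0 0.0165 0;0 0 0.01 0;0 0 0 0;0 0 0 0")

```text
clock: 29.37
position: [0.5397, -0.2014, 0.1211]
ee_rot: [0.0, 0.737, 0.676, 0.0]
wrist_force: [0.1, -0.3, 0.0]
opening: 0.0941
gripper_force: 0.0
```

Request:
jog_arm(rows="0 0 0 0;0 0 0 0;0 0 0 0;0 0 0 0;0 0 0 0;0 0 0 0;0 0 0 0;0 0 0 0;0 0 0 0;0 0 0 0", gripper=0.03)

```text
clock: 30.2
position: [0.5392, -0.2025, 0.1207]
ee_rot: [-0.0, 0.737, 0.676, -0.0]
wrist_force: [0.2, -0.5, 0.3]
opening: 0.0414
gripper_force: 30.0
```

Request:
jog_arm(rows="0 0 -0.01 0;0 0 -0.025 0;0 0 -0.02 0;0 0 -0.005 0;0 0 0 0;0 0 0 0")

```text
clock: 30.7
position: [0.5388, -0.2022, 0.1803]
ee_rot: [-0.0, 0.737, 0.676, -0.0]
wrist_force: [0.1, 1.1, -2.3]
opening: 0.0414
gripper_force: 30.0
```

Request:
jog_arm(rows="0.01 -0.0025 0 0;0.02 -0.005 0 0;0.03 -0.0075 0 0;0.03 -0.0075 0 0;0.03 -0.0075 0 0;0.03 -0.0075 0 0;0.03 -0.0075 0 0;0.03 -0.0075 0 0;0.03 -0.0075 0 0;0.021 -0.005 0 0;0.01 -0.0025 0 0;0.005 -0.0012 0 0")

```text
clock: 31.7
position: [0.4934, 0.0802, 0.1797]
ee_rot: [-0.001, 0.736, 0.676, -0.001]
wrist_force: [-0.4, -0.6, -1.8]
opening: 0.0419
gripper_force: 30.0
```

Request:
jog_arm(rows="0 0 0 0;0 0 0 0;0 0 0 0")

```text
clock: 31.95
position: [0.4951, 0.0774, 0.1804]
ee_rot: [0.0, 0.738, 0.675, -0.0]
wrist_force: [-0.3, -0.7, -1.2]
opening: 0.0415
gripper_force: 30.0
```

```bash
python3 - <<'E'
from h import *
to(.4945,.0787,.1205)
E
```

```text
yaw -5.06 turn 0 shift [ 0.0013 -0.0007  0.0599] t 31.95
```

Request:
jog_arm(rows="0.0007 0 0.015 0;0 0 0.02 0;0 0 0.014 0;0 0 0.005 0;0 0 0.002 0;0 0 0.0015 0;0 0 0.001 0;0 0 0.001 0;0 0 0 0;0 0 0 0")

```text
clock: 32.78
position: [0.4953, 0.0792, 0.1217]
ee_rot: [0.0, 0.737, 0.676, 0.0]
wrist_force: [-0.2, -0.5, -1.9]
opening: 0.0415
gripper_force: 30.0
```

Request:
jog_arm(rows="0 0 0.0008 0;0 0 0 0;0 0 0 0")

```text
clock: 33.03
position: [0.4952, 0.0793, 0.1207]
ee_rot: [0.0, 0.737, 0.676, 0.0]
wrist_force: [-0.8, -0.9, -0.5]
opening: 0.042
gripper_force: 30.0
```

Request:
jog_arm(rows="0 0 0.0006 0;0 0 0 0;0 0 0 0")

```text
clock: 33.28
position: [0.4953, 0.0793, 0.1207]
ee_rot: [0.0, 0.737, 0.676, 0.0]
wrist_force: [-0.4, -0.7, 5.3]
opening: 0.0414
gripper_force: 30.0
```

Request:
jog_arm(rows="0 0 0 0;0 0 0 0;0 0 0 0;0 0 0 0;0 0 0 0;0 0 0 0", gripper=0.094)

```text
clock: 33.78
position: [0.4949, 0.0792, 0.1196]
ee_rot: [-0.0, 0.737, 0.676, -0.0]
wrist_force: [-1.0, 1.4, -0.8]
opening: 0.0783
gripper_force: 0.0
```

Request:
jog_arm(rows="0 0 -0.02 0;0 0 -0.035 0;0 0 -0.035 0;0 0 -0.03 0;0 0 0 0;0 0 0 0;0 0 0 0;0 0 0 0")

```text
clock: 34.45
position: [0.4938, 0.0792, 0.2381]
ee_rot: [-0.001, 0.737, 0.676, -0.001]
wrist_force: [0.0, -0.6, 0.2]
opening: 0.0941
gripper_force: 0.0
```

```bash
python3 - <<'E'
from h import *
to(.5277,-.2656,.24)
E
```

```text
yaw -5.0 turn 0 shift [-0.3405  0.0638 -0.0019] t 34.45
```

Request:
jog_arm(rows="-0.034 0.0063 0 0;-0.034 0.0063 0 0;-0.034 0.0063 0 0;-0.034 0.0063 0 0;-0.034 0.0063 0 0;-0.034 0.0063 0 0;-0.034 0.0063 0 0;-0.034 0.0063 0 0;-0.034 0.0063 0 0;-0.0345 0.0063 0 0;0 0 0 0;0 0 0 0")

```text
clock: 35.45
position: [0.5272, -0.2666, 0.2374]
ee_rot: [-0.002, 0.738, 0.674, -0.0]
wrist_force: [-0.4, 0.9, 0.5]
opening: 0.0939
gripper_force: 0.0
```

Request:
jog_arm(rows="0 0 0 0;0 0 0 0")

```text
clock: 35.62
position: [0.5275, -0.2639, 0.239]
ee_rot: [-0.001, 0.737, 0.676, 0.0]
wrist_force: [-0.7, -0.4, 0.4]
opening: 0.0937
gripper_force: 0.0
```

```bash
python3 - <<'E'
from h import *
to(.5277,-.2656,.116)
E
```

```text
yaw -4.94 turn 0 shift [-0.0018  0.0005  0.123 ] t 35.6167
```

Request:
jog_arm(rows="-0.0007 0 0.03 0;0 0 0.03 0;0 0 0.03 0;0 0 0.0215 0;0 0 0.01 0;0 0 0.001 0;0 0 0 0;0 0 0 0")

```text
clock: 36.28
position: [0.5291, -0.2663, 0.1189]
ee_rot: [0.001, 0.737, 0.676, 0.0]
wrist_force: [0.5, -0.5, -0.3]
opening: 0.0941
gripper_force: 0.0
```

Request:
jog_arm(rows="0 0 0 0;0 0 0 0;0 0 0 0;0 0 0 0;0 0 0 0;0 0 0 0;0 0 0 0;0 0 0 0;0 0 0 0", gripper=0.04)

```text
clock: 37.03
position: [0.5279, -0.2663, 0.1174]
ee_rot: [0.0, 0.737, 0.676, -0.0]
wrist_force: [-0.6, -0.9, 1.3]
opening: 0.0557
gripper_force: 30.0
```

Request:
jog_arm(rows="0 0 -0.01 0;0 0 -0.025 0;0 0 -0.02 0;0 0 -0.005 0;0 0 0 0;0 0 0 0")

```text
clock: 37.53
position: [0.5274, -0.2658, 0.1766]
ee_rot: [-0.001, 0.737, 0.676, -0.0]
wrist_force: [-0.3, 0.3, -4.3]
opening: 0.0556
gripper_force: 30.0
```

Request:
jog_arm(rows="0.01 -0.0024 0 0;0.02 -0.005 0 0;0.03 -0.0074 0 0;0.03 -0.0074 0 0;0.03 -0.0074 0 0;0.03 -0.0074 0 0;0.03 -0.0074 0 0;0.03 -0.0074 0 0;0.03 -0.0074 0 0;0.02 -0.005 0 0;0.01 -0.0024 0 0;0.004 -0.001 0 0")

```text
clock: 38.53
position: [0.483, 0.0145, 0.1764]
ee_rot: [-0.001, 0.736, 0.676, -0.001]
wrist_force: [-1.0, -0.8, -3.7]
opening: 0.0554
gripper_force: 30.0
```

Request:
jog_arm(rows="0 0 0 0;0 0 0 0;0 0 0 0;0 0 0 0")

```text
clock: 38.87
position: [0.4848, 0.0116, 0.1771]
ee_rot: [0.0, 0.738, 0.675, -0.0]
wrist_force: [-0.3, 0.7, -3.8]
opening: 0.0559
gripper_force: 30.0
```

```bash
python3 - <<'E'
from h import *
to(.4842,.0131,.1163)
E
```

```text
yaw -5.09 turn 0 shift [ 0.0015 -0.0007  0.0608] t 38.8667
```

Request:
jog_arm(rows="0.0004 0 0.015 0;0 0 0.02 0;0 0 0.014 0;0 0 0.005 0;0 0 0.002 0;0 0 0.0015 0;0 0 0.001 0;0 0 0.001 0;0 0 0 0;0 0 0 0")

```text
clock: 39.7
position: [0.4849, 0.0131, 0.1183]
ee_rot: [0.0, 0.737, 0.676, 0.0]
wrist_force: [0.9, -0.2, -3.2]
opening: 0.0553
gripper_force: 30.0
```

Request:
jog_arm(rows="0 0 0.0008 0;0 0 0 0;0 0 0 0")

```text
clock: 39.95
position: [0.4849, 0.0131, 0.1174]
ee_rot: [0.0, 0.737, 0.676, 0.0]
wrist_force: [0.9, -0.0, -1.2]
opening: 0.0556
gripper_force: 30.0
```

Request:
jog_arm(rows="0 0 0.0006 0;0 0 0 0;0 0 0 0")

```text
clock: 40.2
position: [0.485, 0.0131, 0.1173]
ee_rot: [0.0, 0.737, 0.676, 0.0]
wrist_force: [-1.0, -0.2, 5.2]
opening: 0.0555
gripper_force: 30.0
```

Request:
jog_arm(rows="0 0 0 0;0 0 0 0;0 0 0 0;0 0 0 0;0 0 0 0;0 0 0 0", gripper=0.094)

```text
clock: 40.7
position: [0.4845, 0.0131, 0.1162]
ee_rot: [-0.0, 0.737, 0.676, -0.0]
wrist_force: [-0.0, -0.2, 1.0]
opening: 0.0919
gripper_force: 0.0
```

Request:
jog_arm(rows="0 0 -0.02 0;0 0 -0.035 0;0 0 -0.035 0;0 0 -0.03 0;0 0 0 0;0 0 0 0;0 0 0 0;0 0 0 0")

```text
clock: 41.37
position: [0.4834, 0.0132, 0.2348]
ee_rot: [-0.001, 0.737, 0.676, -0.001]
wrist_force: [-0.2, 0.5, -1.1]
opening: 0.0936
gripper_force: 0.0
```

```bash
python3 - <<'E'
from h import *
to(.5163,-.3303,.24,-5)
E
```

```text
yaw -5.0 turn -0.0 shift [-0.3393  0.0627 -0.0054] t 41.3667
```

Request:
jog_arm(rows="-0.0339 0.0062 0 0;-0.0339 0.0062 0 0;-0.0339 0.0062 0 0;-0.0339 0.0062 0 0;-0.0339 0.0062 0 0;-0.0339 0.0062 0 0;-0.0339 0.0062 0 0;-0.0339 0.0062 0 0;-0.0339 0.0062 0 0;-0.0342 0.0058 0 0;0 0 0 0;0 0 0 0")

```text
clock: 42.37
position: [0.5155, -0.3314, 0.2338]
ee_rot: [-0.002, 0.738, 0.675, -0.0]
wrist_force: [0.1, 0.6, -0.3]
opening: 0.0939
gripper_force: 0.0
```

Request:
jog_arm(rows="0 0 0 0;0 0 0 0;0 0 0 0;0 0 0 0")

```text
clock: 42.7
position: [0.5163, -0.329, 0.2366]
ee_rot: [-0.0, 0.737, 0.676, 0.0]
wrist_force: [0.2, -0.1, -0.5]
opening: 0.0943
gripper_force: 0.0
```

```bash
python3 - <<'E'
from h import *
to(.5163,-.3303,.1178)
E
```

```text
yaw -4.91 turn 0 shift [-1.300e-03  1.000e-04  1.188e-01] t 42.7
```

Request:
jog_arm(rows="-0.0004 0 0.03 0;0 0 0.03 0;0 0 0.03 0;0 0 0.018 0;0 0 0.01 0;0 0 0 0;0 0 0 0;0 0 0 0")

```text
clock: 43.37
position: [0.5173, -0.3313, 0.1201]
ee_rot: [0.002, 0.737, 0.676, 0.0]
wrist_force: [-0.8, 0.2, 0.2]
opening: 0.0939
gripper_force: 0.0
```

Request:
jog_arm(rows="0 0 0 0;0 0 0 0;0 0 0 0;0 0 0 0;0 0 0 0;0 0 0 0;0 0 0 0;0 0 0 0;0 0 0 0", gripper=0.035)

```text
clock: 44.12
position: [0.5163, -0.3307, 0.1184]
ee_rot: [0.0, 0.737, 0.676, 0.0]
wrist_force: [0.5, 0.3, 0.5]
opening: 0.048
gripper_force: 30.0
```

Request:
jog_arm(rows="0 0 -0.01 0;0 0 -0.025 0;0 0 -0.02 0;0 0 -0.005 0;0 0 0 0;0 0 0 0")

```text
clock: 44.62
position: [0.5159, -0.3304, 0.178]
ee_rot: [-0.0, 0.737, 0.676, -0.0]
wrist_force: [-1.1, 1.8, -2.7]
opening: 0.0478
gripper_force: 30.0
```

Request:
jog_arm(rows="0.01 -0.0022 0 0;0.02 -0.0045 0 0;0.03 -0.0067 0 0;0.03 -0.0067 0 0;0.03 -0.0067 0 0;0.03 -0.0067 0 0;0.03 -0.0067 0 0;0.03 -0.0067 0 0;0.03 -0.0067 0 0;0.021 -0.0047 0 0;0.011 -0.0023 0 0;0.0048 -0.001 0 0")

```text
clock: 45.62
position: [0.4776, -0.0475, 0.1775]
ee_rot: [-0.001, 0.736, 0.676, -0.001]
wrist_force: [-0.5, -0.4, -2.0]
opening: 0.0476
gripper_force: 30.0
```

Request:
jog_arm(rows="0 0 0 0;0 0 0 0;0 0 0 0;0 0 0 0;0 0 0 0;0 0 0 0")

```text
clock: 46.12
position: [0.4792, -0.0503, 0.1783]
ee_rot: [0.0, 0.738, 0.675, -0.0]
wrist_force: [-0.9, 0.2, -2.1]
opening: 0.0474
gripper_force: 30.0
```

```bash
python3 - <<'E'
from h import *
to(.479,-.0491,.118)
E
```

```text
yaw -5.07 turn 0 shift [ 0.0012 -0.0003  0.0603] t 46.1167
```

Request:
jog_arm(rows="0.0003 0 0.015 0;0 0 0.02 0;0 0 0.014 0;0 0 0.005 0;0 0 0.002 0;0 0 0.0015 0;0 0 0.001 0;0 0 0.001 0;0 0 0 0;0 0 0 0")

```text
clock: 46.95
position: [0.4794, -0.0494, 0.1194]
ee_rot: [0.0, 0.737, 0.676, 0.0]
wrist_force: [0.1, -0.3, -2.3]
opening: 0.048
gripper_force: 30.0
```

Request:
jog_arm(rows="0 0 0.0008 0;0 0 0 0;0 0 0 0")

```text
clock: 47.2
position: [0.4793, -0.0494, 0.1183]
ee_rot: [0.0, 0.737, 0.676, 0.0]
wrist_force: [1.3, -0.0, -0.9]
opening: 0.0481
gripper_force: 30.0
```

Request:
jog_arm(rows="0 0 0.0005 0;0 0 0 0;0 0 0 0")

```text
clock: 47.45
position: [0.4794, -0.0493, 0.1183]
ee_rot: [0.0, 0.737, 0.676, 0.0]
wrist_force: [-0.3, 0.8, 5.7]
opening: 0.048
gripper_force: 30.0
```

Request:
jog_arm(rows="0 0 0 0;0 0 0 0;0 0 0 0;0 0 0 0;0 0 0 0;0 0 0 0", gripper=0.094)

```text
clock: 47.95
position: [0.479, -0.0493, 0.1174]
ee_rot: [-0.0, 0.737, 0.676, -0.0]
wrist_force: [-0.5, 0.1, -0.5]
opening: 0.0845
gripper_force: 0.0
```

Request:
jog_arm(rows="0 0 -0.02 0;0 0 -0.035 0;0 0 -0.035 0;0 0 -0.035 0;0.0106 0.0085 -0.033 0;0.0106 0.0085 -0.033 0;0.0106 0.0085 -0.033 0;0.0106 0.0085 -0.033 0;0.0106 0.0085 -0.03 0;0 0 0 0;0 0 0 0;0 0 0 0")

```text
clock: 48.95
position: [0.5254, -0.0003, 0.4033]
ee_rot: [-0.001, 0.737, 0.676, -0.001]
wrist_force: [0.7, -0.7, -0.1]
opening: 0.094
gripper_force: 0.0
```

```bash
python3 - <<'E'
from h import *
o=arm.get_obs();print(o['position'],o['ee_rot'],o['clock']); snap('wrist','w7'); snap('scene','sc7')
for c in ['wrist','scene']: print([ (t,np.round(d['at'],3)) for t in ['jar_slim_mid','jar_wide_mid','jar_square_mid','bolete_mid'] for d in nets.pinpoint(t,c)])
cv2.imwrite('pics/c7.png',np.hstack([cv2.imread('pics/w7.png')[0:300,200:520],cv2.resize(cv2.imread('pics/sc7.png')[170:370,130:450],None,fx=1.5,fy=1.5)]))
E
```

```text
[ 5.25419291e-01 -2.74658232e-04  4.03338084e-01] [-7.06295460e-04  7.37243821e-01  6.75625938e-01 -8.00732900e-04] 48.95
[('jar_slim_mid', array([0.497, 0.079, 0.084])), ('jar_wide_mid', array([ 0.513,  0.01 , -0.004])), ('jar_square_mid', array([ 0.48 , -0.05 ,  0.081])), ('bolete_mid', array([0.363, 0.074, 0.047])), ('bolete_mid', array([ 0.682, -0.016,  0.043])), ('bolete_mid', array([0.763, 0.164, 0.001])), ('bolete_mid', array([ 0.479, -0.049,  0.08 ]))]
[('jar_slim_mid', array([0.494, 0.08 , 0.082])), ('jar_wide_mid', array([0.484, 0.013, 0.078])), ('jar_wide_mid', array([ 0.526,  0.269, -0.003])), ('jar_square_mid', array([ 0.479, -0.049,  0.083])), ('bolete_mid', array([0.527, 0.272, 0.04 ])), ('bolete_mid', array([ 0.679, -0.011,  0.037])), ('bolete_mid', array([0.365, 0.075, 0.04 ]))]
```

View pics/c7.png

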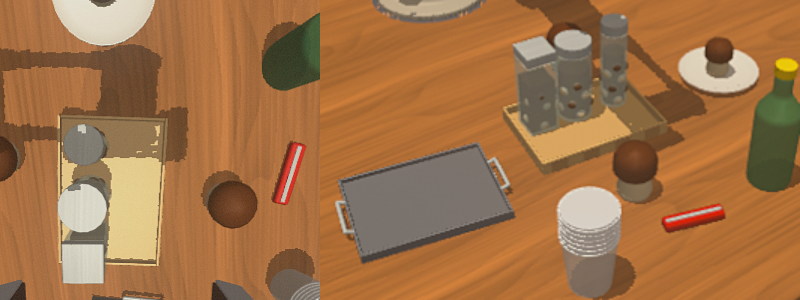

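All three jars are back upright in their places. The mushroom stands in the middle of the plate (crop 718,65), and the bottle, cups and knife are untouched. I'll hand the job in.

```bash
python3 -c "
from rig import arm
print(arm.close_job())"
```

```text
the job is handed in; nothing more can be done
None
```

I handed the job in at about 49 s: the mushroom stands upright in the middle of the white plate, all three jars are back upright where they stood (within a few millimetres by camera), and the bottle, cups and knife look undisturbed.

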